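# Load a test tile into the drying press

### The job

Load the blue test tile into the drying press: first lift the platen off its guide rod and set it down upright on the cork mat, then take the blue tile from the sloping rack and lay it flat, centred and square, on the press's bed. Then thread the platen back down the rod, kept level, and rest it gently on the tile in line with the press. Leave the ivory tile and the other things where they are.

Things in the scene. Friction and masses are not known exactly. Their poses are not given: they have to be found in the camera images.
- platen_grip (a point): Loose blue platen, 14 mm thick (pad 108 x 64 mm, drilled end 44 mm wide), 0.45 kg, balanced under its grip. Point: centre of its upright wooden grip, a bar 50 mm long (x), 20 mm thick (y), 14 to 60 mm above the underside; the point is 37 mm above the underside. x toward the drilled end, y across, z up. At the start it lies on the bare bed, the rod through its hole.
- platen_hole (a point): Centre of the platen's through hole, 16 mm wide, at the level of the platen's underside, 80 mm along its x from the grip. A brass bush, 30 mm wide, lengthens the hole: 30 mm long in all. Same axes as platen_grip.
- press_bed (a point): The press: fixed, a green base 165 x 90 mm, 12 mm thick. This point is the top centre of its raised steel bed, a block 60 mm long (x), 36 mm wide (y), whose top is 36 mm above the table. Axes: x from the bed toward the rod, y across, z up. A tile's 50 mm width, laid across the bed, overhangs it 7 mm each side, which leaves room for fingers.
- press_rod_tip (a point): Tip of the press's fixed vertical steel guide rod, 12 mm wide, tapered over the last 13 mm, 80 mm along x from the bed's centre; the tip is 111 mm above the bed's top. A foot 26 mm wide round the rod ends 4 mm below the bed's top. Resting on a tile, the platen's underside is 8.5 mm above the bed.
- tile_blue_center (a point): Centre of the dark blue glazed tile, 50 mm (x) by 58 mm (y), 8.5 mm thick (z, out of its face), 0.05 kg. It starts in either of the rack's two places, 115 mm apart, sloped 35 degrees, facing the press, y up the slope, x level. It lies on a 34 mm wide rib, so its 50 mm width overhangs 8 mm on both sides; a 34 mm wide lip at its foot stands 0.5 mm above its face.
- tile_ivory_center (a point): Centre of the ivory tile, of the same size, on the rack's other place. It stays there.
- rack: Fixed plywood tile rack on the left, open toward the press, 105 x 180 mm. Origin at table level below the tiles' row; x to its back, y along it. Tile centres are 65 mm up. A wall stands 34 mm behind them; a shelf, underside 175 mm up, juts forward to 8 mm behind their centres, with a stilt and a lid on it to 198 mm up. Take a tile with the hand leaning out, square to the tile.
- mat_top (a point): Top centre of the fixed cork mat, 180 mm (x) by 110 mm (y), 4 mm above the table. Room for the platen to be parked, in line with the mat.
- pot_violet: A loose violet pigment pot, 41 mm wide, 50 mm high, origin under its centre. A bystander.
- cup_red: A loose red-brown small bowl, 65 mm wide, 50 mm high, origin under its centre. A bystander.
- stilt: A loose cream kiln stilt with three arms, 55 x 48 mm, 13 mm high, origin under its centre. A bystander.
Things that resemble listed ones, but are neither listed nor needed, are in the scene too. What is shaped like the part that bears tile_blue_center but green or orange is not meant.

How it is judged (in metres and radians):
On the way, in this order (a step that is already met when the one before it is completed fails the run):
1. the platen stands level on the cork mat, let go (horizontal distance between platen_grip and mat_top below 0.06 m and z of platen_grip in the frame of mat_top below 0.041 m and angle between platen_grip's own z axis and vertical below 0.06 rad and contact force between the fingers and platen below 0.3 N), for 0.2 s.
2. the blue tile lies flat, centred and square on the bed, let go (horizontal distance between tile_blue_center and press_bed below 0.01 m and z of tile_blue_center in the frame of press_bed below 0.007 m and angle between tile_blue_center's own z axis and vertical below 0.06 rad and (angle between the x axis of tile_blue_center and the x axis of press_bed, either way round below 0.2 rad or angle between the y axis of tile_blue_center and the x axis of press_bed, either way round below 0.2 rad) and contact force between the fingers and tile_blue below 0.3 N), for 0.2 s.
At the end, for the whole second after the job is handed in: Blue tile flat on the bed, within 12 mm of its centre and 12 degrees of square; platen on the rod, level within 2.5 degrees, resting on the tile (underside 5.5 to 11.5 mm above the bed), its grip within 18 mm of the bed's centre; all at rest (horizontal distance between tile_blue_center and press_bed below 0.012 m and z of tile_blue_center in the frame of press_bed between 0.002 and 0.007 m and (angle between the x axis of tile_blue_center and the x axis of press_bed, either way round below 0.22 rad or angle between the y axis of tile_blue_center and the x axis of press_bed, either way round below 0.22 rad) and horizontal distance between platen_hole and press_rod_tip below 0.005 m and z of platen_hole in the frame of press_bed between 0.0055 and 0.0115 m and angle between platen_grip's own z axis and vertical below 0.045 rad and horizontal distance between platen_grip and press_bed below 0.018 m and linear speed of each of platen, tile_blue below 0.01 m/s); the robot touches nothing.
It fails at once if the platen is dropped or pressed hard on the tile (over 60 N) (contact force between platen and tile_blue above 60 N).
It fails at once if the ivory tile is shifted by more than 20 mm (distance of tile_ivory_center from where it was at the start of the episode above 0.02 m).
It fails at once if a bystander is shifted by more than 30 mm (distance of any of pot_violet, cup_red, stilt from where it was at the start of the episode above 0.03 m).
It also fails if it takes over 72 s, if anything falls off the work surface, if the arm or the gripper's body presses on something with over 40 N, if the wrist force passes 120 N, or if a joint passes its speed limit or range.

### The arm

A 6-joint arm with a two-finger parallel gripper is mounted at the origin on a cart in front of the work surface, level with it; the furniture and walls round the work are solid. World frame = base frame: x ahead of the robot, y to its left, z up, the work surface at z = 0. Lengths are in mm, angles in rad, forces in N, time in s.
With the tool pointing down it reaches from about 350 to 975 mm from the base axis. Payload 7.1 kg.
Tool frame: the origin (TCP) lies at the very end of the fingers, on their centre line; the grasp point (between the pads) lies 19 mm behind it (ctrl.grasp_offset is the distance from the TCP to the grasp point, in mm); z points along the fingers, y is the line along which they close (so a half turn about z gives the same grasp; the last joint's range is limited). The gripper opens to 88 mm and grips with 3 to 60 N. Pads are 20 mm wide; open, the fingers measure 115 mm over their backs; the gripper's body (75 mm by 178 mm) begins 61 mm behind the grasp point.
Start: joints at [-0.019, 0.423, 1.63, -0, 1.089, -0.019], TCP at [624.984, 0.026, 222.675] pointing down, gripper open.
Joint ranges: [-3, 3], [-0.9, 2.11], [0.09, 2.58], [-1.31, 4.45], [0.11, 2.69], [-2.54, 2.54]. Speed limits (rad/s): [2.39, 2.39, 3.01, 3.14, 3.14, 3.14].

### API

Orientations are given as a rotation vector (axis times angle).
In Python, from workcell import ctrl, viewer, ticket, models gives the robot as it stands.
- The arm moves only by the tool play_rows, never from a script. Its arguments are lists of equal length, an entry for each row: "dp": the shift along the world's x, y, z in mm, a list of three; "yaw": the turn about the world's z in degrees. In form: {"dp": [[tx, ty, tz], ...], "yaw": [yaw, ...]}. A call has 1 to 8 rows; each row shifts and turns the commanded pose from where the row before left it; what a row does not reach is not made up. A row lasts 1/12 s, in which the tool goes at most 41.7 mm and 7.16 degrees, less where a joint would pass 70% of its speed; a pose out of reach is approached as far as the arm can. A call is refused whole if a number of a shift passes 41.7 or a number of a turn 7.16, either way. A call with a gripper value outside its range is refused whole. "gripper" is the closure, from 0 (fully open) to 1 (shut), set as the call begins (left out, the last holds). The fingers move at their own pace and stop on an object; the grip force is fixed at half the most. Time passes only in rows, so rows that do not move let the fingers close. It gives the time, the measured TCP pose, the force, the opening and the grip force at its end, in the units of the state.
- ctrl.get_obs(): the state, without advancing time (a new reading comes with each control period).
- viewer.get_image(name): name is "scene" or "side" or "wrist"; returns a dict with "pixels" (480x640x3 uint8, red, green, blue), "range_z" (480x640 float32, mm along the optical axis (not along the pixel's ray), 0 where there is no reading), "fx", "fy", "cx", "cy" (pixels), "T" (4x4, takes a point from camera to world coordinates); the wrist camera has in their place "hand_eye" (4x4, takes a point from camera to tool coordinates, whose origin is the TCP and whose axes are the flange's). Camera axes: x right, y up, looking along -z (the intrinsics and any distortion apply to the point x, -y, -z); pixel columns grow to the right and rows downward; lengths in mm; the calibration is good to about 2 mm. The wrist camera is an equidistant fisheye: a pixel r from the principal point sees the ray r / f radians off the axis. A picture is of the moment at which its call begins: read the wrist's pose just before it.
- ticket.close_job(): hands the job in; it is judged then, once.
Trained networks look in a picture, given as the dict that the camera call returned (one of the last four; its "shot" number tells which), for a name from the list of things; names that differ only in an ending like _2 or _b are one class to them, and where a whole thing is asked for, a point or a joint stands for the part that bears it (a point fixed in the world has none). Each returns a list of dicts, best first, with "conf" (0 to 1); they miss things now and then, are a little off and sometimes report something else, mostly with a low value. They report only what shows in the picture. A call takes as long as a camera call. They do not tell look-alikes from the thing itself.
- models.look_for(picture, name): "bbox" ([centre column, centre row, width, height] in pixels, round what is visible of it).
- models.landmark_of(picture, name): "location" ([column, row] in pixels: a listed point, or the origin of a listed thing).
The state is a dict: "t": time; "qpos": joint angles; "qvel": joint speeds; "joint_torque": joint torques, N m; "ee_pos": TCP position; "orientation": TCP orientation; "ft_force": force on the tool from outside, world axes, zero at the start; "moment": the same for the moment, N m; "width": finger opening in mm; "grasp_force": force on a finger pad.
Only numpy, scipy, OpenCV 4.12 (cv2) and the standard library are available. Lean on these libraries where they do the work, as an engineer would, in place of code of your own. Each camera call takes 0.05 s, during which the arm holds its last target. There are 200 camera calls.

## Working session

There is one attempt and no reset: what is moved stays moved. The work goes in short steps, Python scripts to look and compute and a tool call to move; the robot and the scene stay as the last step left them, time stands still between calls to the robot, and variables do not carry over. Pictures are saved under pics/ and viewed, at most 10 in all, crops included, and the job is handed in when it is done.

Besides the shell and the picture viewer there is one more tool, called after "Call:" as name(argument=value, ...) on one line, values as JSON. play_rows: Moves the arm, as the interface text tells. Its arguments: {"type":"object","properties":{"dp":{"type":"array"},"yaw":{"type":"array"},"gripper":{"type":"number"}},"required":["dp","yaw"]}

```bash
ls -la; mkdir -p pics; cat > h.py <<'E'
import numpy as np, cv2
from workcell import ctrl, viewer, ticket, models
from scipy.spatial.transform import Rotation as R
def toworld(im,u,v,d):
    x=(u-im['cx'])/im['fx']*d; y=(v-im['cy'])/im['fy']*d
    return (im['T']@np.array([x,-y,-d,1]))[:3]
def cloud(im):
    d=im['range_z']; v,u=np.mgrid[:480,:640]
    P=np.stack([(u-im['cx'])/im['fx']*d,-(v-im['cy'])/im['fy']*d,-d],-1)
    return P@im['T'][:3,:3].T+im['T'][:3,3]
def proj(im,p):
    q=np.linalg.inv(im['T'])@np.r_[p,1]; return [im['cx']+im['fx']*q[0]/-q[2], im['cy']+im['fy']*q[1]/q[2]]
def med(im,u,v,r=2):
    w=im['range_z'][int(v)-r:int(v)+r+1,int(u)-r:int(u)+r+1]; w=w[w>0]; return np.median(w) if w.size else 0
def save(im,n): cv2.imwrite('pics/'+n,cv2.cvtColor(im['pixels'],cv2.COLOR_RGB2BGR))
E
python3 - <<'E'
from h import *
np.set_printoptions(precision=1,suppress=True)
import pickle
names="platen_grip platen_hole press_bed press_rod_tip tile_blue_center tile_ivory_center rack mat_top pot_violet cup_red stilt".split()
for c in('scene','side'):
    im=viewer.get_image(c); save(im,c+'0.png'); pickle.dump(im,open(c+'0.pkl','wb'))
    print(c,{k:im[k] for k in im if k not in('pixels','range_z')})
    for n in names:
        for r in models.landmark_of(im,n)[:3]:
            u,v=r['location']; 
            if 3<u<636 and 3<v<476: print(n,round(r['conf'],2),np.array([u,v]),toworld(im,u,v,med(im,u,v)))
E
```

```text
total 12
drwxr-xr-x  3 agent agent 4096 Dec  2 16:41 .
drwxr-xr-x 23 root  root  4096 Dec  2 16:41 ..
drwxr-xr-x  2 agent agent 4096 Dec  2 16:41 pics
scene {'fx': 491.39415869020763, 'fy': 491.39415869020763, 'cx': 319.09684683815624, 'cy': 237.15187009512033, 'T': array([[   0.6,    0.6,   -0.6,   68.8],
       [  -0.8,    0.4,   -0.4, -476.9],
       [  -0. ,    0.7,    0.7,  788.6],
       [   0. ,    0. ,    0. ,    1. ]]), 'shot': 1}
platen_grip 0.77 [305.3 285.5] [518.5 -91.2  94.8]
platen_grip 0.26 [236.3 201.1] [636.2 204.9  71.6]
platen_hole 0.93 [318.4 270.5] [592.3 -64.5  53. ]
platen_hole 0.62 [238.2 324.9] [357.9 -83.8 143.8]
press_bed 0.23 [304.7 285.4] [517.8 -90.3  95.1]
press_rod_tip 0.59 [320.3 230.4] [734.   39.2  -0.9]
tile_blue_center 0.93 [237.3 198.9] [641.9 207.   73.3]
tile_blue_center 0.93 [322.4 211.8] [784.2  71.    5.5]
tile_blue_center 0.68 [288.1 237.6] [664.4  79.    6.6]
tile_ivory_center 0.58 [191.2 223.6] [523.1 231.1  70.6]
rack 0.83 [217.9 236.1] [569.7 210.    9.1]
mat_top 0.97 [442.9 383.8] [ 545.9 -374.     3.5]
pot_violet 0.65 [238.6 324.1] [
[... 323 characters left out ...]
. ,    0.9,    0.5,  714.5],
       [   0. ,    0. ,    0. ,    1. ]]), 'shot': 2}
platen_hole 0.94 [309.2 270.1] [588.6 -68.   49.3]
press_bed 0.64 [290.9 285.2] [ 522.4 -104.    50.4]
press_rod_tip 0.57 [310.8 229.1] [733.7 177.3   4.5]
tile_blue_center 0.65 [342.5 240.1] [774.4  78.3   7.4]
tile_blue_center 0.61 [273.8 216. ] [628.9 194.2  62.2]
tile_blue_center 0.61 [316.5 227.1] [751.5 176.5   6.8]
tile_ivory_center 0.76 [228.7 215.6] [517.6 234.5  71.5]
rack 0.94 [252.1 240.4] [561.2 188.4   8.4]
mat_top 0.77 [369.  371.9] [ 547.7 -367.4    3. ]
mat_top 0.5 [273.6 214.1] [630.7 198.8  65.3]
cup_red 0.9 [394.9 285.6] [ 767.2 -159.8    4.1]
stilt 0.62 [393.3 316.8] [ 690.5 -254.3    4.1]
```

View pics/scene0.png

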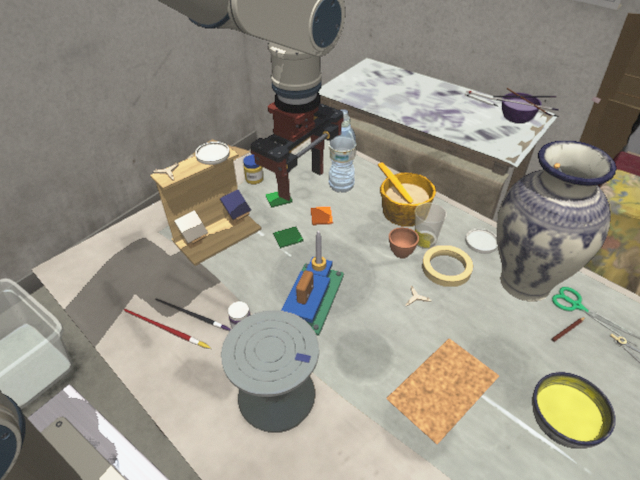

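View pics/side0.png

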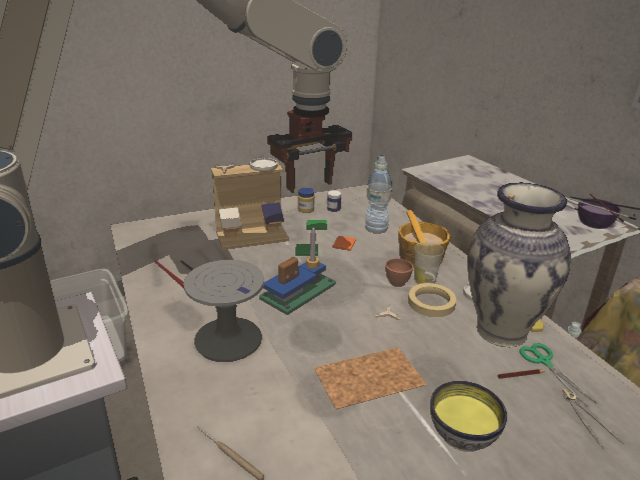

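```bash
python3 - <<'E'
from h import *
import pickle
np.set_printoptions(precision=1,suppress=True)
for c in('scene','side'):
    im=pickle.load(open(c+'0.pkl','rb')); P=cloud(im); px=im['pixels']; ok=im['range_z']>0
    hsv=cv2.cvtColor(px,cv2.COLOR_RGB2HSV).astype(int); x,y,z=P[...,0],P[...,1],P[...,2]
    near=lambda a,b,r:(np.hypot(x-a,y-b)<r)&ok
    def rect(m,n):
        p=P[m]; 
        if len(p)<5: print(c,n,'few');return
        (cx,cy),(w,h),a=cv2.minAreaRect(p[:,:2].astype(np.float32)); print(c,n,len(p),'ctr',np.array([cx,cy]),'wh',np.array([w,h]),'ang',round(a,1),'z',np.percentile(z[m],[5,50,95]))
    blue=(hsv[...,0]>100)&(hsv[...,0]<130)&(hsv[...,1]>100)
    rect(near(520,-95,130)&blue&(z>44)&(z<56),'platen top')
    rect(near(520,-95,60)&(z>90)&(z<102),'grip top')
    rect(near(590,-65,25)&(z>100)&(z<150),'rod')
    rect(near(590,-65,25)&(z>62)&(z<76),'bush')
    rect(near(550,-80,130)&(hsv[...,0]>65)&(hsv[...,0]<95)&(hsv[...,1]>90)&(z>8)&(z<17),'base')
    m=near(547,-370,130)&(hsv[...,0]<20)&(hsv[...,1]>110)&(abs(z-4)<6); rect(m,'mat')
    m=near(634,205,45)&blue&(z>35)&(z<110)
    print('blue tile col', np.median(px[m],0) if m.any() else 0)
    p=P[m]; q=p-np.median(p,0); _,s,V=np.linalg.svd(q[np.abs(q).max(1)<40]); n=V[2]*np.sign(V[2][2]); print(c,'tile',len(p),np.median(p,0),'min',p.min(0),'max',p.max(0),'n',n, 'slope',np.degrees(np.arccos(n[2])),'az',np.degrees(np.arctan2(n[1],n[0])))
    # rack: shelf top, front
    m=near(570,220,140)&(z>165)&(z<215)&(hsv[...,0]<30)&(hsv[...,1]>50); rect(m,'shelf')
    m=near(570,220,150)&(z>3)&(z<20)&(hsv[...,0]<30)&(hsv[...,1]>70); rect(m,'rackbase')
    m=near(523,231,45)&(z>40)&(z<110)&(hsv[...,1]<60)&(hsv[...,2]>130); p=P[m]; print('ivory',p.min(0),p.max(0),np.median(p,0))
E
```

```text
scene platen top 1143 ctr [552.7 -73.5] wh [152.4  64.5] ang 18.5 z [47.  49.4 51.7]
scene grip top 213 ctr [528.2 -81.6] wh [49.8 20.5] ang 17.9 z [91.2 94.8 97.6]
scene rod 106 ctr [602.8 -57.7] wh [ 7.6 10.1] ang 40.4 z [101.9 124.6 144.8]
scene bush 97 ctr [601. -59.] wh [20.7 28.6] ang 30.5 z [62.6 65.7 73.9]
scene base 562 ctr [577.3 -97.8] wh [170.3  82.4] ang 46.1 z [ 9.2 11.5 13.6]
scene mat 5755 ctr [ 541.9 -376.2] wh [108.8 179.7] ang 80.1 z [1.6 3.8 6. ]
blue tile col 0
  return _methods._mean(a, axis=axis, dtype=dtype,
  ret = um.true_divide(
Traceback (most recent call last):
ValueError: zero-size array to reduction operation minimum which has no identity
```

```bash
python3 - <<'E'
from h import *
import pickle
np.set_printoptions(precision=1,suppress=True)
for c in('scene','side'):
    im=pickle.load(open(c+'0.pkl','rb')); P=cloud(im); px=im['pixels']; ok=im['range_z']>0
    hsv=cv2.cvtColor(px,cv2.COLOR_RGB2HSV).astype(int); x,y,z=P[...,0],P[...,1],P[...,2]
    near=lambda a,b,r:(np.hypot(x-a,y-b)<r)&ok
    def rect(m,n):
        p=P[m]
        if len(p)<5: print(c,n,'few');return
        (cx,cy),(w,h),a=cv2.minAreaRect(p[:,:2].astype(np.float32)); print(c,n,len(p),'ctr',np.array([cx,cy]),'wh',np.array([w,h]),'ang',round(a,1),'z',np.percentile(z[m],[5,50,95]))
    if c=='side':
        rect(near(520,-95,60)&(z>90)&(z<102),'grip top'); rect(near(590,-65,35)&(z>100)&(z<150),'rod')
        rect(near(547,-370,130)&(hsv[...,0]<20)&(hsv[...,1]>110)&(abs(z-4)<6),'mat')
    bl=(px[...,2].astype(int)>px[...,0].astype(int)+10)
    iv=(hsv[...,1]<60)&(px[...,0]>150)
    for nm,(a,b),cm in(('blue',(634,205),bl),('ivory',(523,231),iv)):
        m=near(a,b,45)&cm&(z>40)&(z<110); p=P[m]; print(nm,len(p),px[m].mean(0))
        for it in range(4):
            ctr=p.mean(0); V=np.linalg.svd(p-ctr)[2]; n=V[2]*np.sign(V[2][2]); e=abs((p-ctr)@n); p=p[e<max(3,np.percentile(e,85))]
        az=np.degrees(np.arctan2(n[1],n[0])); u=np.array([-n[1],n[0],0]);u/=np.linalg.norm(u); w=np.cross(n,u)
        q=(p-ctr)@np.c_[u,w]; lo,hi=np.percentile(q,2,0),np.percentile(q,98,0); print(c,nm,len(p),'face ctr',ctr+np.c_[u,w]@((lo+hi)/2),'size',hi-lo,'slope',np.degrees(np.arccos(n[2])),'az',az)
    rect(near(570,220,140)&(z>165)&(z<190)&(hsv[...,0]<30)&(hsv[...,1]>50),'shelf')
    rect(near(570,200,150)&(z>2)&(z<22)&(hsv[...,0]<30)&(hsv[...,1]>70)&(y>100),'rackbase')
E
```

```text
blue 485 [ 74.2  73.8 104.3]
scene blue 415 face ctr [630.7 203.6  68.6] size [47.  52.7] slope 33.82436747822023 az -101.64451232141128
ivory 593 [206.9 201.  188.3]
scene ivory 459 face ctr [519.  228.1  68.3] size [47.2 53. ] slope 34.0550527295737 az -101.7453269183198
scene shelf 1079 ctr [582.7 252.3] wh [ 61.3 181.2] ang 75.6 z [176.4 183.7 186.6]
scene rackbase 1876 ctr [575.2 219. ] wh [104.2 178.9] ang 77.1 z [ 6.1  9.3 16.4]
side grip top 133 ctr [527.6 -81. ] wh [51.5 21.4] ang 13.6 z [91.1 95.6 98. ]
side rod 98 ctr [602.1 -56.9] wh [12.9 11.5] ang 59.3 z [102.8 123.3 143.4]
side mat 3961 ctr [ 541.7 -375.9] wh [111.5 178.6] ang 80.1 z [2.3 4.4 6.5]
blue 199 [69.5 65.9 88.2]
side blue 147 face ctr [632.1 211.8  73.8] size [45.1 34.3] slope 34.34332784233876 az -104.86818847488897
ivory 196 [212.3 197.9 177.7]
side ivory 137 face ctr [519.7 239.   76.2] size [46.4 30. ] slope 32.41322189905362 az -101.00719513123309
side shelf 571 ctr [581.4 253.8] wh [ 63.9 180.2] ang 75.7 z [176.3 184.2 187.3]
side rackbase 1211 ctr [573.3 214.8] wh [ 98.1 179.8] ang 77.4 z [ 5.4 10.3 18.5]
```

```bash
python3 - <<'E'
from h import *
o=ctrl.get_obs(); print(o); print(R.from_rotvec(o['orientation']).as_matrix().round(3), ctrl.grasp_offset)
E
```

```text
{'t': 1.2, 'qpos': array([-1.89768356e-02,  4.23077097e-01,  1.62991196e+00,  1.38858835e-06,
        1.08857206e+00, -1.89871361e-02]), 'qvel': array([-0.00032475,  0.00084452,  0.00121505,  0.00093215,  0.00024137,
       -0.00039112]), 'joint_torque': array([ 4.48435476e-04, -5.44589281e+01, -2.74044567e+01,  6.44264300e-02,
        1.69694965e-02, -5.86988037e-06]), 'ee_pos': array([6.24987296e+02, 4.08189439e-02, 2.22684663e+02]), 'orientation': array([2.22141528e+00, 2.22143673e+00, 3.57477883e-05]), 'ft_force': array([ 0.69150578, -0.26137713, -0.02500176]), 'moment': array([0.02761849, 0.00335911, 0.00325645]), 'grasp_force': 0.0, 'width': 87.78971610132793}
[[-0.  1.  0.]
 [ 1.  0.  0.]
 [ 0.  0. -1.]] 18.700000000000003
```

Call:
play_rows(dp=[[-30,-25,0],[-30,-25,0],[-30,-25,0],[0,0,0]], yaw=[6,6,6,0])

```text
t: 1.53
ee_pos: [529.7, -77.5, 222.0]
orientation: [-1.839, -2.543, 0.005]
ft_force: [-0.0, -0.4, -0.4]
width: 88.0
grasp_force: 0.0
```

Call:
play_rows(dp=[[-1.7,-4,0],[0,0,0],[0,0,0],[0,0,0],[0,0,0],[0,0,0],[0,0,0],[0,0,0]], yaw=[-7,-7,-7,-7,-7,-7,-7,-7])

```text
t: 2.2
ee_pos: [533.5, -78.9, 222.8]
orientation: [2.828, 1.368, 0.0]
ft_force: [-0.0, 0.3, -0.6]
width: 87.8
grasp_force: 0.0
```

Call:
play_rows(dp=[[0,0,0],[0,0,0],[0,0,0],[0,0,0],[0,0,-30],[0,0,-30],[0,0,-30],[0,0,0]], yaw=[-7,-7,-7,-7,-6,0,0,0])

```text
t: 2.87
ee_pos: [529.9, -78.3, 128.1]
orientation: [-3.1, -0.49, 0.013]
ft_force: [-0.7, -0.4, 0.4]
width: 88.2
grasp_force: 0.0
```

Call:
play_rows(dp=[[-1.9,-3,-25],[0,0,-25],[0,0,-21],[0,0,0],[0,0,0]], yaw=[0,0,0,0,0])

```text
t: 3.28
ee_pos: [531.5, -82.0, 62.2]
orientation: [-3.103, -0.491, 0.002]
ft_force: [0.3, 0.2, -0.2]
width: 87.9
grasp_force: 0.0
```

```bash
python3 - <<'E'
from h import *
o=ctrl.get_obs(); print(o['ee_pos'],R.from_rotvec(o['orientation']).as_matrix().round(3)); 
im=viewer.get_image('wrist'); save(im,'w1.png'); print({k:im[k] for k in im if k not in('pixels','range_z')})
E
```

```text
[531.52549333 -81.9500916   62.15769862] [[ 0.951  0.309 -0.001]
 [ 0.309 -0.951  0.   ]
 [-0.001 -0.    -1.   ]]
{'fx': 371.64829954431775, 'fy': 371.64829954431775, 'cx': 315.9743919801607, 'cy': 239.97817301436453, 'hand_eye': array([[ 6.30342391e-04,  9.64809070e-01,  2.62950683e-01,
         7.07472981e+01],
       [ 9.99999744e-01, -6.97580218e-04,  1.62347902e-04,
        -3.46710046e-01],
       [ 3.40063923e-04,  2.62950513e-01, -9.64809262e-01,
        -1.61800370e+02],
       [ 0.00000000e+00,  0.00000000e+00,  0.00000000e+00,
         1.00000000e+00]]), 'shot': 3}
```

View pics/w1.png

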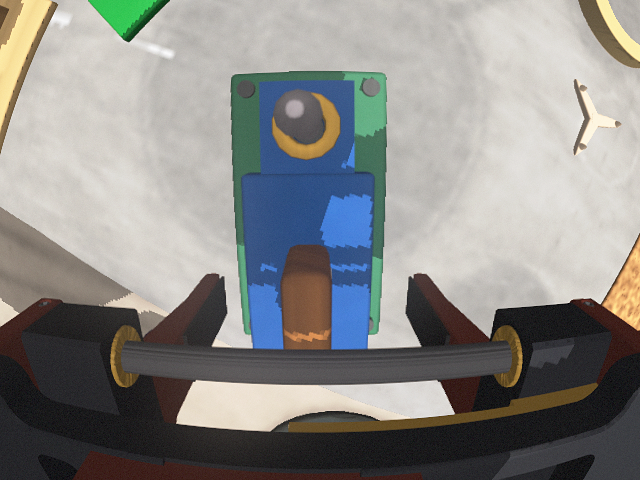

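Call:
play_rows(dp=[[-4,1.5,-5],[0,0,0]], yaw=[0,0])

```text
t: 3.5
ee_pos: [527.4, -80.3, 57.6]
orientation: [3.103, 0.491, 0.002]
ft_force: [-0.8, -0.4, 0.0]
width: 87.7
grasp_force: 0.0
```

Call:
play_rows(dp=[[0,0,0],[0,0,0],[0,0,0],[0,0,0],[0,0,0],[0,0,0],[0,0,0],[0,0,0]], yaw=[0,0,0,0,0,0,0,0], gripper=1)

```text
t: 4.17
ee_pos: [527.3, -80.5, 56.6]
orientation: [-3.103, -0.491, 0.0]
ft_force: [0.5, -0.9, 1.0]
width: 38.1
grasp_force: 0.0
```

Call:
play_rows(dp=[[0,0,0],[0,0,0],[0,0,0],[0,0,0],[0,0,0],[0,0,0]], yaw=[0,0,0,0,0,0])

```text
t: 4.67
ee_pos: [527.2, -80.3, 56.6]
orientation: [-3.103, -0.491, 0.001]
ft_force: [-1.3, 2.5, 0.9]
width: 19.9
grasp_force: 30.0
```

```bash
python3 - <<'E'
from h import *
o=ctrl.get_obs(); print(o['ee_pos'],o['ft_force'],o['moment'],o['width'],o['grasp_force'])
E
```

```text
[527.19134611 -80.30759884  56.62454884] [-1.34604175  2.46268443  0.88870887] [0.36183925 0.17257328 0.04036196] 19.882328782028004 29.978862404823303
```

Call:
play_rows(dp=[[0,0,5],[0,0,10],[0,0,15],[0,0,15],[0,0,15],[0,0,20],[0,0,20],[0,0,25]], yaw=[0,0,0,0,0,0,0,0])

```text
t: 5.33
ee_pos: [526.3, -80.4, 182.4]
orientation: [-3.102, -0.491, 0.003]
ft_force: [0.3, -0.2, -4.6]
width: 20.0
grasp_force: 30.0
```

```bash
python3 - <<'E'
from h import *
o=ctrl.get_obs(); print(o['ee_pos'],o['ft_force'],o['moment'],o['width'],o['grasp_force'])
im=viewer.get_image('side'); save(im,'s1.png')
E
```

```text
[526.29885043 -80.43236111 182.35723896] [ 0.31266497 -0.18789988 -4.59481931] [-0.01050166  0.10662876  0.00592363] 19.966068945487233 29.978538751602173
```

View pics/s1.png

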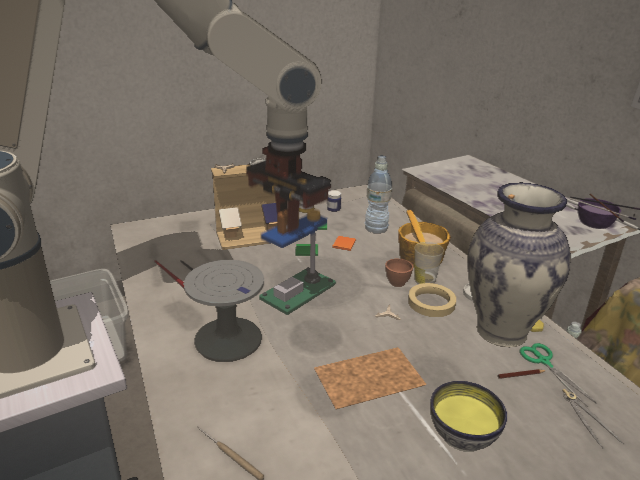

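Call:
play_rows(dp=[[0,-36,0],[0,-36,0],[0,-36,0],[-1,-36,0],[-1,-36,0],[-1,-36,0],[-1,-36,0],[-1,-36,0]], yaw=[-3.5,-3.5,-3.5,-3.5,-3.5,-3.5,-3.5,-3.5])

```text
t: 6.05
ee_pos: [521.6, -370.1, 181.4]
orientation: [-3.129, 0.279, 0.001]
ft_force: [-0.2, -0.4, -4.9]
width: 19.9
grasp_force: 30.0
```

Call:
play_rows(dp=[[0,0,-25],[0,0,-25],[0,0,-25],[0,0,-25],[0,0,-25],[0,0,-10],[0,0,0],[0,0,0]], yaw=[0,0,0,0,0,0,0,0])

```text
t: 6.72
ee_pos: [522.3, -368.5, 46.7]
orientation: [-3.129, 0.274, 0.001]
ft_force: [0.9, -0.1, -4.2]
width: 20.0
grasp_force: 30.0
```

Call:
play_rows(dp=[[0,-1,-10],[0,0,-7],[0,0,-2],[0,0,-2],[0,0,-1],[0,0,0]], yaw=[0,0,0,0,0,0])

```text
t: 7.22
ee_pos: [522.5, -369.6, 24.9]
orientation: [3.129, -0.274, 0.0]
ft_force: [0.4, -0.0, -4.4]
width: 19.8
grasp_force: 30.0
```

Call:
play_rows(dp=[[0,0,-1],[0,0,-0.5],[0,0,0]], yaw=[0,0,0])

```text
t: 7.47
ee_pos: [522.7, -369.6, 24.6]
orientation: [3.129, -0.274, 0.001]
ft_force: [-2.6, 3.4, 5.7]
width: 19.9
grasp_force: 30.0
```

Call:
play_rows(dp=[[0,0,0],[0,0,0],[0,0,0],[0,0,0],[0,0,0],[0,0,0]], yaw=[0,0,0,0,0,0], gripper=0.1)

```text
t: 7.97
ee_pos: [522.4, -369.5, 23.1]
orientation: [3.13, -0.274, 0.0]
ft_force: [0.4, -0.7, 0.1]
width: 56.4
grasp_force: 0.0
```

```bash
python3 - <<'E'
from h import *
np.set_printoptions(precision=1,suppress=True)
o=ctrl.get_obs(); print(o['ee_pos'],o['ft_force'],o['width'],o['qpos'])
for c in('scene','side'):
    im=viewer.get_image(c); P=cloud(im); z=P[...,2]; ok=im['range_z']>0; px=im['pixels'].astype(int)
    d=P[...,:2]-[527,-81]; near=ok&(np.hypot(d[...,0],d[...,1])<60)
    for n,lo,hi in(('bed',32,40),):
        m=near&(z>lo)&(z<hi); print(c,n,m.sum(),cv2.minAreaRect(P[m][:,:2].astype(np.float32)),np.median(z[m]))
    m=ok&(np.hypot(P[...,0]-603,P[...,1]+56)<22)&(z>60)&(z<145); p=P[m]; print('rod',p.mean(0), 'view',-im['T'][:3,2])
    for zz in(70,100,130):
        q=p[abs(p[:,2]-zz)<12]; print(zz,q.mean(0))
E
```

```text
[ 522.4 -369.5   23.1] [ 0.4 -0.7  0.1] 56.42877880107704 [-0.6  0.7  1.7 -0.   0.7  1.1]
scene bed 460 ((528.905517578125, -81.58454895019531), (61.81119918823242, 36.477779388427734), 17.685131072998047) 35.344298550453686
rod [601.8 -58.2 103.5] view [ 0.6  0.4 -0.7]
70 [601.6 -57.9  70.6]
100 [601.6 -58.5  99.7]
130 [602.3 -58.4 131.2]
side bed 284 ((527.5371704101562, -80.38992309570312), (61.77760696411133, 40.53357696533203), 19.375198364257812) 35.946937034151006
rod [601.9 -56.5 103.6] view [ 0.5  0.8 -0.5]
70 [601.6 -57.5  70.8]
100 [601.5 -56.4 100. ]
130 [602.4 -56.3 130. ]
```

Call:
play_rows(dp=[[0,0,20],[0,0,30],[0,0,40],[0,0,40],[0,0,40],[0,0,40],[0,0,40],[0,0,40]], yaw=[0,0,0,0,-6,-6,-6,-7], gripper=0)

```text
t: 8.73
ee_pos: [522.0, -369.2, 315.3]
orientation: [-2.994, 0.952, -0.0]
ft_force: [0.1, -0.4, -0.2]
width: 87.5
grasp_force: 0.0
```

Call:
play_rows(dp=[[0,0,40],[0,0,40],[0,0,40],[0,0,40],[0,0,40],[0,0,40],[0,0,40],[0,0,40]], yaw=[0,0,0,0,0,0,0,0])

```text
t: 9.4
ee_pos: [521.9, -369.0, 635.3]
orientation: [2.996, -0.945, 0.0]
ft_force: [-0.3, -1.0, -0.8]
width: 87.5
grasp_force: 0.0
```

```bash
python3 - <<'E'
from h import *
np.set_printoptions(precision=3,suppress=True)
o=ctrl.get_obs(); print(o['t'],o['ee_pos'],R.from_rotvec(o['orientation']).as_matrix()[:,2],o['qpos'])
im=viewer.get_image('scene'); save(im,'park.png')
E
```

```text
9.4 [ 521.859 -369.04   635.291] [ 0. -0. -1.] [-0.634  0.282  0.943  0.     1.917  1.547]
```

Call:
play_rows(dp=[[0,0,40],[0,0,40],[0,0,40],[0,0,40],[0,0,20],[0,0,20],[0,0,20],[0,0,20]], yaw=[0,0,0,0,0,0,0,0])

```text
t: 10.12
ee_pos: [510.9, -361.5, 843.0]
orientation: [2.994, -0.944, 0.013]
ft_force: [0.6, 0.5, -0.2]
width: 87.5
grasp_force: 0.0
```

```bash
cat > st.py <<'E'
from h import *
np.set_printoptions(precision=3,suppress=True)
o=ctrl.get_obs(); M=R.from_rotvec(o['orientation']).as_matrix(); print(o['t'],o['ee_pos'],'q',o['qpos'],'F',o['ft_force'],'w',o['width'],o['grasp_force']); print('z',M[:,2],'tilt',np.degrees(np.arccos(-M[2,2])),'zaz',np.degrees(np.arctan2(M[1,2],M[0,2])),'yaz',np.degrees(np.arctan2(M[1,1],M[0,1])),'yz',M[2,1], 'grasp pt',o['ee_pos']-18.7*M[:,2])
E
python3 st.py
```

```text
10.1167 [ 510.933 -361.501  842.988] q [-0.635  0.522  0.09   0.     2.52   1.547] F [ 0.618  0.519 -0.221] w 87.46910598894517 0.0
z [ 0.007 -0.005 -1.   ] tilt 0.4960481555703644 zaz -34.598220205704806 yaz -125.00147727401006 yz -6.093514200331473e-05 grasp pt [ 510.8   -361.41   861.687]
```

Call:
play_rows(dp=[[0,0,40],[0,0,40],[0,0,40],[0,0,40],[0,0,40],[0,0,40]], yaw=[0,0,0,0,0,0])

```text
t: 10.62
ee_pos: [427.7, -302.4, 928.7]
orientation: [2.961, -0.934, 0.158]
ft_force: [-0.2, 0.3, -0.8]
width: 87.9
grasp_force: 0.0
```

```bash
python3 st.py
```

```text
10.6167 [ 427.677 -302.431  928.682] q [-0.64   0.374  0.086  0.005  2.574  1.546] F [-0.166  0.29  -0.777] w 87.88605958918252 0.0
z [ 0.087 -0.062 -0.994] tilt 6.1249717000822645 zaz -35.30938824196002 yaz -125.00178836453796 yz 0.0005761049296451014 grasp pt [ 426.048 -301.278  947.276]
```

Call:
play_rows(dp=[[10,-7,-40],[20,-14,-40],[20,-14,-40],[10,-7,-40]], yaw=[0,0,0,0])

```text
t: 10.95
ee_pos: [483.0, -341.3, 792.5]
orientation: [2.962, -0.934, 0.157]
ft_force: [-0.5, -0.8, -0.1]
width: 87.8
grasp_force: 0.0
```

```bash
python3 st.py
```

```text
10.95 [ 483.03  -341.312  792.48 ] q [-0.636  0.233  0.668  0.003  2.134  1.547] F [-0.515 -0.778 -0.085] w 87.77771506859106 0.0
z [ 0.086 -0.061 -0.994] tilt 6.075279016692282 zaz -35.26416036854257 yaz -125.00240200440373 yz 0.0004862413207533979 grasp pt [ 481.414 -340.169  811.075]
```

Call:
play_rows(dp=[[32,-22,-20],[32,-22,-20],[32,-22,-20],[32,-22,-20],[32,-22,-20],[32,-22,-20],[20,-14,0]], yaw=[0,0,0,0,0,0,0])

```text
t: 11.53
ee_pos: [685.6, -480.8, 670.8]
orientation: [2.964, -0.935, 0.147]
ft_force: [1.2, -0.7, 2.0]
width: 87.8
grasp_force: 0.0
```

```bash
python3 st.py
```

```text
11.5333 [ 685.552 -480.763  670.825] q [-0.626  0.766  0.086  0.001  2.19   1.556] F [ 1.202 -0.665  1.963] w 87.82546333023022 0.0
z [ 0.081 -0.057 -0.995] tilt 5.690058373048032 zaz -35.18114773482995 yaz -125.00114211304943 yz 0.0003130313482247564 grasp pt [ 684.037 -479.694  689.433]
```

Call:
play_rows(dp=[[25,-17.5,0],[25,-17.5,0],[25,-17.5,0],[25,-17.5,0]], yaw=[0,0,0,0])

```text
t: 11.87
ee_pos: [732.0, -513.2, 626.1]
orientation: [2.94, -0.927, 0.241]
ft_force: [-0.1, 0.9, -0.5]
width: 87.7
grasp_force: 0.0
```

```bash
python3 st.py
```

```text
11.8667 [ 732.001 -513.243  626.083] q [-0.625  0.824  0.086  0.002  2.068  1.557] F [-0.076  0.931 -0.549] w 87.66392082775077 0.0
z [ 0.133 -0.094 -0.987] tilt 9.382528849212026 zaz -35.154573777603275 yaz -125.00460809836255 yz 0.0004324864241122689 grasp pt [ 729.508 -511.488  644.532]
```

Call:
play_rows(dp=[[32,-22.5,20],[32,-22.5,20],[32,-22.5,20],[32,-22.5,20],[32,-22.5,20],[32,-22.5,20],[32,-22.5,20],[32,-22.5,20]], yaw=[0,0,0,0,0,0,0,0])

```text
t: 12.53
ee_pos: [795.2, -558.1, 622.0]
orientation: [2.844, -0.897, 0.536]
ft_force: [-0.3, 0.5, -0.6]
width: 87.8
grasp_force: 0.0
```

```bash
python3 st.py
```

```text
12.5333 [ 795.226 -558.056  621.971] q [-0.626  0.849  0.086  0.005  1.834  1.558] F [-0.312  0.454 -0.615] w 87.84632856189752 0.0
z [ 0.298 -0.209 -0.931] tilt 21.360844748120314 zaz -35.103777232450966 yaz -125.00433208052279 yz 0.0006788235482710209 grasp pt [ 789.654 -554.139  639.386]
```

Call:
play_rows(dp=[[32,-22.5,20],[32,-22.5,20],[32,-22.5,20],[32,-22.5,20],[32,-22.5,20],[32,-22.5,20],[32,-22.5,20]], yaw=[0,0,0,0,0,0,0])

```text
t: 13.12
ee_pos: [850.4, -597.1, 625.2]
orientation: [2.735, -0.862, 0.788]
ft_force: [0.5, 0.1, -0.4]
width: 88.2
grasp_force: 0.0
```

```bash
python3 st.py
```

```text
13.1167 [ 850.434 -597.076  625.157] q [-0.626  0.875  0.086  0.007  1.619  1.558] F [ 0.466  0.112 -0.403] w 88.18510640133178 0.0
z [ 0.435 -0.306 -0.847] tilt 32.155926699193316 zaz -35.09029383955982 yaz -125.01033397120176 yz 0.0008773337966623551 grasp pt [ 842.29  -591.355  640.988]
```

Call:
play_rows(dp=[[32,-22.5,20],[32,-22.5,20],[-18,30,-15],[-18,34,-12],[-18,34,-12],[-18,34,-12],[-18,34,-12],[-18,34,-12]], yaw=[0,0,0,0,7,7,7,7])

```text
t: 13.78
ee_pos: [775.1, -434.8, 566.7]
orientation: [2.95, -0.187, 0.937]
ft_force: [0.2, 0.4, 0.3]
width: 88.0
grasp_force: 0.0
```

Call:
play_rows(dp=[[-18,34,-12],[-18,34,-12],[-18,34,-12],[-18,34,-12],[-18,34,-12],[-18,34,-12],[-18,34,-12],[-18,34,-12]], yaw=[7,7,7,7,7,7,7,7])

```text
t: 14.45
ee_pos: [631.5, -163.8, 469.9]
orientation: [-2.534, -1.148, -0.804]
ft_force: [0.6, -0.1, 1.1]
width: 87.5
grasp_force: 0.0
```

```bash
python3 st.py
```

```text
14.45 [ 631.528 -163.82   469.95 ] q [-0.545  0.218  1.481  0.617  1.361  0.068] F [ 0.574 -0.061  1.126] w 87.54317914580317 0.0
z [ 0.382  0.43  -0.818] tilt 35.10738234346687 zaz 48.38118064031808 yaz -41.31800584610674 yz 0.003690861294264991 grasp pt [ 624.385 -171.86   485.248]
```

Call:
play_rows(dp=[[-1.2,26,-27],[-1.2,26,-27],[-1.2,26,-27],[-1.2,26,-27],[-1.2,26,-27],[-1.2,26,-27],[-1.2,26,-27],[-1.2,26,-27]], yaw=[5.9,5.9,5.9,5.9,5.9,0,0,0])

```text
t: 15.12
ee_pos: [623.8, 44.0, 252.7]
orientation: [-2.086, -1.688, -0.662]
ft_force: [0.6, -0.2, -0.5]
width: 87.8
grasp_force: 0.0
```

Call:
play_rows(dp=[[-1.2,26,-20],[-1.2,26,-20],[-1.2,26,-20],[0,0,0],[0,0,0]], yaw=[0,0,0,0,0])

```text
t: 15.53
ee_pos: [619.2, 122.1, 192.8]
orientation: [-2.083, -1.688, -0.658]
ft_force: [-0.8, 0.9, 1.1]
width: 87.7
grasp_force: 0.0
```

```bash
python3 st.py; python3 - <<'E'
from h import *
im=viewer.get_image('wrist'); save(im,'w2.png')
E
```

```text
15.5333 [619.225 122.148 192.793] q [-0.109  0.475  1.78   0.763  0.973 -0.371] F [-0.754  0.885  1.141] w 87.69906504187205 0.0
z [ 0.12   0.562 -0.819] tilt 35.04537636783022 zaz 77.96764151713974 yaz -11.987537741102976 yz 0.0005486746687443089 grasp pt [616.986 111.646 208.103]
```

View pics/w2.png

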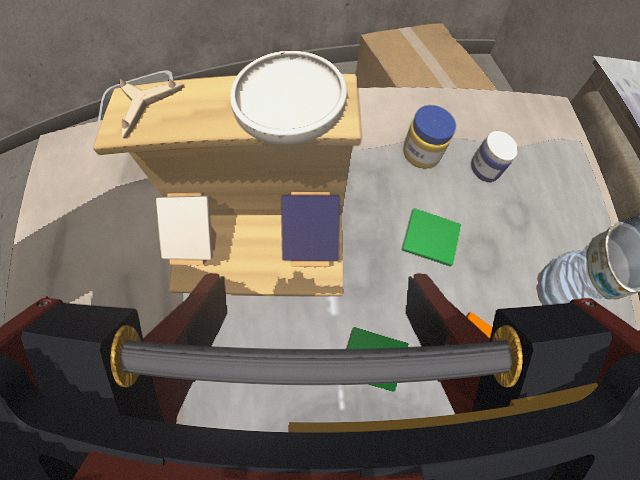

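```bash
cat >> h.py <<'E'
def wcloud(im,o):
    d=im['range_z']; v,u=np.mgrid[:480,:640]; a=(u-im['cx'])/im['fx']; b=(v-im['cy'])/im['fy']; th=np.hypot(a,b)+1e-9
    k=np.tan(np.minimum(th,1.5))/th*d; P=np.stack([a*k,-b*k,-d],-1); H=im['hand_eye']; P=P@H[:3,:3].T+H[:3,3]
    M=R.from_rotvec(o['orientation']).as_matrix(); return P@M.T+o['ee_pos'], P
E
python3 - <<'E'
from h import *
np.set_printoptions(precision=1,suppress=True)
o=ctrl.get_obs(); im=viewer.get_image('wrist'); W,T=wcloud(im,o); px=im['pixels'].astype(int)
m=np.zeros((480,640),bool); m[190:265,278:345]=1; m&=(px[...,2]>px[...,0]+20)&(im['range_z']>0)
p=W[m]; n=np.linalg.svd(p-p.mean(0))[2][2]; n*=np.sign(n[2]); print(m.sum(),p.mean(0),'slope',np.degrees(np.arccos(n[2])),'az',np.degrees(np.arctan2(n[1],n[0])))
print('rect tool xy',cv2.minAreaRect(T[m][:,:2].astype(np.float32)),'toolz',np.median(T[m][:,2]))
r=cv2.minAreaRect(T[m][:,:2].astype(np.float32))
M=R.from_rotvec(o['orientation']).as_matrix()
c=M@np.r_[r[0],np.median(T[m][:,2])]+o['ee_pos']; print('face ctr',c,'tile ctr',c-4.25*n)
print('tool-frame move (grasp pt to tile ctr)',r[0],np.median(T[m][:,2])+4.25+18.7, 'world', M@np.r_[r[0],np.median(T[m][:,2])+4.25+18.7])
E
```

```text
3429 [631.  205.8  69.5] slope 35.010506940915995 az -102.13153233881158
rect tool xy ((-3.199464797973633, -8.042596817016602), (56.874916076660156, 48.33055114746094), 0.1698135882616043) toolz 150.57613847225278
face ctr [630.2 204.7  68.7] tile ctr [630.7 207.1  65.2]
tool-frame move (grasp pt to tile ctr) (-3.199464797973633, -8.042596817016602) 173.52613847225277 world [  12.8   96.5 -143.9]
```

Call:
play_rows(dp=[[1.9,21,-31.7],[1.9,21,-31.7],[1.9,21,-31.7],[0,0,0]], yaw=[0,0,0,0])

```text
t: 15.97
ee_pos: [623.3, 185.1, 93.7]
orientation: [-2.084, -1.684, -0.653]
ft_force: [-1.1, -0.7, 0.3]
width: 87.8
grasp_force: 0.0
```

Call:
play_rows(dp=[[1.8,8.4,-12.2],[1.8,8.4,-12.2],[1.8,8.4,-12.2],[0,0,0],[0,0,0]], yaw=[0,0,0,0,0])

```text
t: 16.38
ee_pos: [630.7, 209.4, 61.0]
orientation: [-2.085, -1.686, -0.659]
ft_force: [0.3, -0.3, 1.0]
width: 87.8
grasp_force: 0.0
```

```bash
python3 st.py
```

```text
16.3833 [630.73  209.377  61.032] q [ 0.04   0.692  1.792  0.964  0.744 -0.511] F [ 0.324 -0.275  0.997] w 87.83335768419428 0.0
z [ 0.121  0.562 -0.819] tilt 35.06014412876012 zaz 77.84075422650429 yaz -12.105912753648932 yz 0.0006532359597458126 grasp pt [628.467 198.876  76.339]
```

Call:
play_rows(dp=[[1.1,4.1,-5.5],[1.1,4.1,-5.5],[0,0,0]], yaw=[0,0,0])

```text
t: 16.63
ee_pos: [632.7, 217.9, 49.6]
orientation: [-2.085, -1.686, -0.659]
ft_force: [-0.7, -0.2, 0.0]
width: 87.8
grasp_force: 0.0
```

Call:
play_rows(dp=[[0,0,0],[0,0,0],[0,0,0],[0,0,0],[0,0,0],[0,0,0],[0,0,0],[0,0,0]], yaw=[0,0,0,0,0,0,0,0], gripper=1)

```text
t: 17.3
ee_pos: [632.9, 217.4, 50.2]
orientation: [-2.086, -1.686, -0.66]
ft_force: [-1.1, -0.1, 1.2]
width: 49.5
grasp_force: 30.0
```

```bash
python3 st.py
```

```text
17.3 [632.906 217.416  50.247] q [ 0.053  0.713  1.786  0.983  0.729 -0.522] F [-1.099 -0.117  1.228] w 49.531245051483246 29.99796599149704
z [ 0.122  0.561 -0.819] tilt 35.0587718156263 zaz 77.78785601414961 yaz -12.127552334667456 yz 0.0010360460354753576 grasp pt [630.634 206.918  65.554]
```

Call:
play_rows(dp=[[-1,-6,8.5],[-2.5,-11.5,16.5],[-2.5,-11.5,16.5],[-2.5,-11.5,16.5],[-4,-18,26],[-4,-18,26],[-4,-18,26],[-4,-18,26]], yaw=[0,0,0,0,0,0,0,0])

```text
t: 17.97
ee_pos: [607.4, 103.6, 213.5]
orientation: [-2.086, -1.686, -0.658]
ft_force: [0.1, 0.5, -0.8]
width: 49.7
grasp_force: 30.0
```

Call:
play_rows(dp=[[0,-20,30],[0,-20,30],[0,-20,30],[0,-20,30],[0,-20,30],[0,-20,30],[0,-20,30],[0,-20,0]], yaw=[0,0,6,6,6,6,6,6])

```text
t: 18.63
ee_pos: [609.1, -57.3, 429.2]
orientation: [-1.413, -2.184, -0.45]
ft_force: [0.8, -0.5, -1.1]
width: 49.6
grasp_force: 30.0
```

```bash
python3 st.py; python3 - <<'E'
from h import *
import pickle
im=pickle.load(open('scene0.pkl','rb')); P=cloud(im).reshape(-1,3); P=P[im['range_z'].ravel()>0]
r=np.hypot(P[:,0],P[:,1]); a=np.degrees(np.arctan2(P[:,1],P[:,0]))
for lo in range(-80,40,10):
    m=(a>=lo)&(a<lo+10); print(lo,[(rr,int(P[m&(r>=rr)&(r<rr+100),2].max()) if (m&(r>=rr)&(r<rr+100)).sum()>5 else None) for rr in range(600,1400,100)])
im=viewer.get_image('side'); save(im,'s2.png')
E
```

```text
18.6333 [609.104 -57.273 429.194] q [-0.328  0.444  1.251  0.454  1.852 -0.714] F [ 0.821 -0.506 -1.105] w 49.59332844268414 29.99596506357193
z [-0.227  0.522 -0.822] tilt 34.68500326952126 zaz 113.46770317634196 yaz 24.08998071118826 yz 0.007515803815554223 grasp pt [613.342 -67.034 444.571]
-80 [(600, None), (700, None), (800, None), (900, None), (1000, None), (1100, None), (1200, None), (1300, None)]
-70 [(600, None), (700, None), (800, None), (900, None), (1000, None), (1100, None), (1200, None), (1300, None)]
-60 [(600, None), (700, None), (800, None), (900, None), (1000, None), (1100, None), (1200, None), (1300, None)]
-50 [(600, 8), (700, 64), (800, 64), (900, 5), (1000, None), (1100, None), (1200, None), (1300, None)]
-40 [(600, 8), (700, 63), (800, 169), (900, 228), (1000, 14), (1100, 4), (1200, None), (1300, None)]
-30 [(600, 8), (700, 15), (800, 315), (900, 316), (1000, 314), (1100, 2), (1200, 43), (1300, 43)]
-20 [(600, 12), (700, 51), (800, 91), (900, 14), (1000, 5), (1100, None), (1200, None), (1300, 43)]
-10 [(600, 567), (700, 346), (800, 90), (900, 86), (1000, 4), (1100, None), (1200, None), (1300, -44)]
0 [(600, 491), (700, 345), (800, 214), (900, 216), (1000, 3), (1100, None), (1200, None), (1300, -44)]
10 [(600, 199), (700, 197), (800, 61), (900, 4), (1000, 5), (1100, None), (1200, None), (1300, -46)]
20 [(600, 199), (700, 197), (800, 63), (900, 2), (1000, None), (1100, None), (1200, None), (1300, None)]
30 [(600, 3), (700, 1), (800, None), (900, None), (1000, None), (1100, None), (1200, None), (1300, None)]
```

View pics/s2.png

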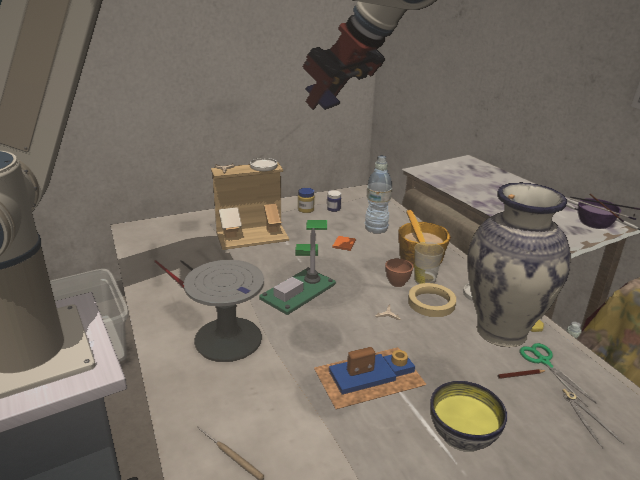

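Call:
play_rows(dp=[[25,-10,-5],[25,-10,-5],[25,-10,-5],[25,-10,-5],[25,-10,-5],[25,-10,-5],[25,-10,-5],[25,-10,-5]], yaw=[7,7,7,7,7,7,7,7])

```text
t: 19.35
ee_pos: [801.7, -132.7, 382.2]
orientation: [-0.263, -2.518, -0.082]
ft_force: [1.8, -0.3, -0.5]
width: 49.9
grasp_force: 30.0
```

```bash
python3 st.py
```

```text
19.35 [ 801.664 -132.704  382.154] q [-0.184  1.112  0.149  0.022  2.492 -1.533] F [ 1.83  -0.332 -0.499] w 49.85163245725876 29.996927082538605
z [-0.563  0.118 -0.818] tilt 35.08949788203931 zaz 168.15606608163813 yaz 78.10181078399766 yz -0.0006652565503090097 grasp pt [ 812.185 -134.91   397.455]
```

Call:
play_rows(dp=[[0,-16,0],[10,-2,3],[34,-6.3,15],[34,-6.3,15],[34,-6.3,15],[34,-6.3,15],[34,-6.3,15],[34,-6.3,15]], yaw=[1.3,0,0,0,0,0,0,0])

```text
t: 20.02
ee_pos: [818.5, -151.7, 406.8]
orientation: [-0.25, -2.635, -0.064]
ft_force: [0.3, 0.7, -0.2]
width: 49.5
grasp_force: 30.0
```

```bash
python3 st.py
```

```text
20.0167 [ 818.538 -151.695  406.832] q [-0.197  1.098  0.087 -0.004  2.453 -1.581] F [ 0.346  0.696 -0.238] w 49.46741566087341 29.99774605035782
z [-0.468  0.09  -0.879] tilt 28.444879235402986 zaz 169.06091975700338 yaz 79.14335120251734 yz 0.0007793587509252464 grasp pt [ 827.283 -153.385  423.274]
```

Call:
play_rows(dp=[[38,-7,12],[38,-7,12],[38,-7,12],[38,-7,12],[38,-7,12],[38,-7,12],[38,-7,12],[38,-7,12]], yaw=[0,0,0,0,0,0,0,0])

```text
t: 20.68
ee_pos: [860.6, -159.0, 396.4]
orientation: [-0.266, -2.798, -0.048]
ft_force: [0.3, -0.2, -0.5]
width: 49.6
grasp_force: 30.0
```

```bash
python3 st.py
```

```text
20.6833 [ 860.63  -158.961  396.424] q [-0.196  1.088  0.087 -0.     2.299 -1.577] F [ 0.346 -0.217 -0.46 ] w 49.626186487640155 29.997641444206238
z [-0.32   0.063 -0.945] tilt 19.030235760522302 zaz 168.77112975666677 yaz 79.11802597617981 yz 0.0020882822367171393 grasp pt [ 866.611 -160.149  414.102]
```

Call:
play_rows(dp=[[38,-7,12],[38,-7,12],[38,-7,12],[38,-7,12],[38,-7,12],[38,-7,12],[38,-7,12],[38,-7,12]], yaw=[0,0,0,0,0,0,0,0])

```text
t: 21.35
ee_pos: [912.7, -168.1, 390.2]
orientation: [-0.284, -2.982, -0.026]
ft_force: [0.4, 0.2, -1.0]
width: 50.1
grasp_force: 30.0
```

Call:
play_rows(dp=[[38,-7,12],[38,-7,12],[38,-7,12],[38,-7,12]], yaw=[0,0,0,0])

```text
t: 21.68
ee_pos: [942.2, -173.4, 388.0]
orientation: [-0.294, -3.08, -0.014]
ft_force: [0.2, 0.3, -0.5]
width: 49.8
grasp_force: 30.0
```

```bash
python3 st.py
```

```text
21.6833 [ 942.201 -173.393  388.002] q [-0.196  1.08   0.087  0.005  2.023 -1.574] F [ 0.205  0.336 -0.533] w 49.768195325220574 29.997805953025818
z [-0.047  0.014 -0.999] tilt 2.779117024576987 zaz 163.8048917859041 yaz 79.08705226616888 yz 0.00446883412605393 grasp pt [ 943.072 -173.646  406.68 ]
```

Call:
play_rows(dp=[[38,-7,12],[30,-5.5,9]], yaw=[0,0])

```text
t: 21.85
ee_pos: [956.2, -175.9, 387.0]
orientation: [-0.298, -3.124, -0.008]
ft_force: [0.0, 0.3, -0.9]
width: 50.0
grasp_force: 30.0
```

```bash
python3 st.py
```

```text
21.85 [ 956.151 -175.853  387.012] q [-0.196  1.08   0.087  0.005  1.978 -1.574] F [ 0.005  0.274 -0.942] w 49.99670501578303 29.99775230884552
z [-0.002  0.005 -1.   ] tilt 0.3391164010279154 zaz 113.64855455575454 yaz 79.08905364361287 yz 0.004874268788819585 grasp pt [ 956.195 -175.954  405.712]
```

Call:
play_rows(dp=[[-20,4,-5],[-36,8,-12],[-36,8,-12],[-36,8,-12],[-36,8,-12],[-36,8,-12],[-36,8,-12],[-36,8,-12]], yaw=[2.4,2.4,2.4,2.4,2.4,2.4,2.4,2.4])

```text
t: 22.52
ee_pos: [708.5, -121.1, 306.6]
orientation: [0.181, -3.132, -0.006]
ft_force: [0.3, 0.6, -0.1]
width: 50.0
grasp_force: 30.0
```

Call:
play_rows(dp=[[-36,8,-12],[-36,8,-12],[-36,8,-12],[-36,8,-12],[-10,2,0],[0,0,0],[0,0,0]], yaw=[2.4,2.4,2.4,2.4,0,0,0])

```text
t: 23.1
ee_pos: [557.6, -87.7, 259.9]
orientation: [0.439, -3.107, -0.005]
ft_force: [0.2, 0.1, 0.1]
width: 49.8
grasp_force: 30.0
```

```bash
python3 st.py
```

```text
23.1 [557.614 -87.688 259.915] q [-0.178  0.294  1.729  0.002  1.123 -2.03 ] F [0.238 0.094 0.114] w 49.81559298951747 29.997693300247192
z [-0.004  0.003 -1.   ] tilt 0.2665181818090485 zaz 147.47958618933276 yaz 106.07942252449529 yz 0.0034892266343346163 grasp pt [557.687 -87.734 278.615]
```

Call:
play_rows(dp=[[-10,3,0],[-19.8,4,-30],[0,0,-40],[0,0,-40],[0,0,-40],[0,0,-30],[0,0,0],[0,0,0]], yaw=[2,0,0,0,0,0,0,0])

```text
t: 23.77
ee_pos: [527.7, -80.8, 77.9]
orientation: [0.492, -3.095, -0.007]
ft_force: [-0.7, -0.2, -0.9]
width: 49.6
grasp_force: 30.0
```

```bash
python3 st.py; python3 - <<'E'
from h import *
np.set_printoptions(precision=1,suppress=True)
o=ctrl.get_obs(); im=viewer.get_image('wrist'); save(im,'w3.png'); W,T=wcloud(im,o); px=im['pixels'].astype(int); ok=im['range_z']>0
z=W[...,2]; near=ok&(np.hypot(W[...,0]-528,W[...,1]+81)<55)
m=near&(px[...,2]>px[...,0]+15)&(z>85); 
if m.sum()>20: print('tile',m.sum(),W[m].mean(0),W[m].min(0),W[m].max(0),cv2.minAreaRect(W[m][:,:2].astype(np.float32)))
ims=viewer.get_image('side'); save(ims,'s3.png'); P=cloud(ims); px=ims['pixels'].astype(int); z=P[...,2]
m=(np.hypot(P[...,0]-528,P[...,1]+81)<55)&(px[...,2]>px[...,0]+15)&(z>70)&(z<125); p=P[m]; print('side tile',len(p),p.min(0),p.max(0))
cr=ims['pixels'][170:330,200:400]; cv2.imwrite('pics/s3c.png',cv2.cvtColor(cv2.resize(cr,None,fx=3.5,fy=3.5),cv2.COLOR_RGB2BGR))
E
```

```text
23.7667 [527.726 -80.767  77.926] q [-0.175  0.511  1.911  0.002  0.728 -2.063] F [-0.683 -0.245 -0.879] w 49.6067933386948 29.997652173042297
z [-0.009  0.003 -1.   ] tilt 0.5246014226271607 zaz 160.35883599138103 yaz 108.08167652410307 yz 0.005602111231238503 grasp pt [527.887 -80.825  96.625]
tile 11830 [518.4 -83.5 100.5] [ 483.8 -113.2   92.2] [549.2 -52.5 199.8] ((517.3901977539062, -76.84243774414062), (48.244850158691406, 64.21577453613281), 19.86486053466797)
side tile 104 [ 497.2 -112.5   98.8] [532.8 -64.4 106.4]
```

View pics/s3c.png

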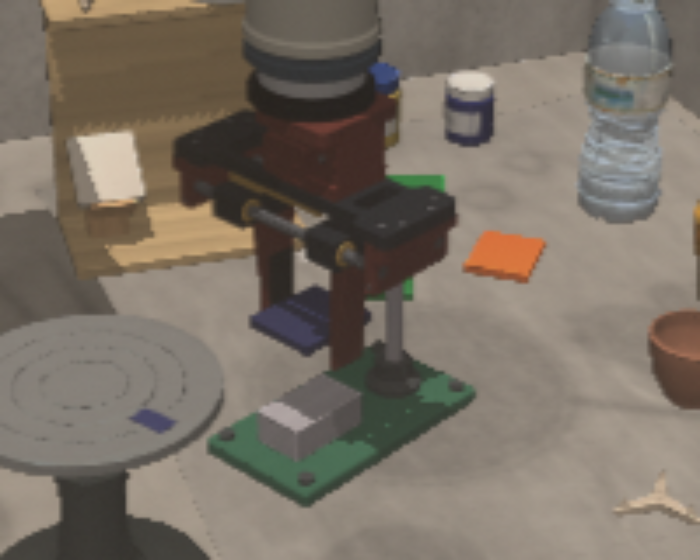

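Call:
play_rows(dp=[[0,0,-20],[0,0,-20],[0,0,-8],[0,0,-3],[0,0,-2],[0,0,0]], yaw=[0,0,0,0,0,0])

```text
t: 24.37
ee_pos: [527.6, -80.7, 26.8]
orientation: [0.493, -3.098, -0.005]
ft_force: [-0.3, 0.1, -0.9]
width: 49.6
grasp_force: 30.0
```

Call:
play_rows(dp=[[0,0,-1],[0,0,-0.5],[0,0,-0.5],[0,0,0]], yaw=[0,0,0,0])

```text
t: 24.7
ee_pos: [526.8, -80.5, 24.0]
orientation: [0.493, -3.096, -0.006]
ft_force: [0.3, 0.0, -0.2]
width: 49.6
grasp_force: 30.0
```

Call:
play_rows(dp=[[0.5,0,-1],[0,0,-0.5],[0,0,-0.5],[0,0,0]], yaw=[0,0,0,0])

```text
t: 25.03
ee_pos: [527.3, -80.6, 22.0]
orientation: [0.493, -3.096, -0.006]
ft_force: [-1.3, -0.6, 4.0]
width: 49.7
grasp_force: 30.0
```

Call:
play_rows(dp=[[0,0,0],[0,0,0],[0,0,0],[0,0,0],[0,0,0],[0,0,0]], yaw=[0,0,0,0,0,0], gripper=0)

```text
t: 25.53
ee_pos: [527.1, -80.5, 21.7]
orientation: [0.493, -3.096, -0.006]
ft_force: [0.5, 0.2, -0.2]
width: 85.7
grasp_force: 0.0
```

Call:
play_rows(dp=[[0,0,15],[0,0,30],[0,0,40],[0,0,40],[0,0,40],[0,0,20],[0,-40,0],[0,-40,0]], yaw=[0,0,0,0,0,-7,-7,-7])

```text
t: 26.2
ee_pos: [528.4, -160.3, 209.2]
orientation: [-0.082, -3.139, -0.006]
ft_force: [1.1, 0.0, 0.4]
width: 87.7
grasp_force: 0.0
```

Call:
play_rows(dp=[[0,-40,0],[0,-40,0],[0,-40,0],[0,-40,0],[0,-40,0],[0,0,0],[0,0,0],[0,0,0]], yaw=[-7,-7,-7,-7,-7,-7,-7,-7])

```text
t: 26.87
ee_pos: [526.5, -361.5, 206.2]
orientation: [-1.553, -2.727, -0.011]
ft_force: [-0.0, -0.1, -0.7]
width: 88.2
grasp_force: 0.0
```

```bash
python3 st.py; python3 - <<'E'
from h import *
np.set_printoptions(precision=1,suppress=True)
for c in('scene','side'):
    im=viewer.get_image(c); save(im,c+'5.png'); P=cloud(im); px=im['pixels'].astype(int); z=P[...,2]; ok=im['range_z']>0
    m=ok&(np.hypot(P[...,0]-528,P[...,1]+81)<55)&(px[...,2]>px[...,0]+15)&(z>38)&(z<52); print(c,'tile',m.sum(),cv2.minAreaRect(P[m][:,:2].astype(np.float32)),np.percentile(z[m],[5,50,95]))
    m=ok&(np.hypot(P[...,0]-522,P[...,1]+370)<60)&(z>58)&(z<70); print('grip top',m.sum(),cv2.minAreaRect(P[m][:,:2].astype(np.float32)) if m.sum()>5 else 0,np.median(z[m]))
E
```

```text
26.8667 [ 526.543 -361.466  206.22 ] q [-0.624  0.463  1.608  0.008  1.075 -1.162] F [-0.02  -0.057 -0.722] w 88.19590718799682 0.0
z [ 0.001  0.008 -1.   ] tilt 0.4627427630960331 zaz 85.84067355462209 yaz 30.65388808198417 yz 0.0046108830687630505 grasp pt [ 526.532 -361.616  224.92 ]
scene tile 583 ((527.6644897460938, -82.6736068725586), (61.07577896118164, 49.13538360595703), 17.477218627929688) [41.9 44.  46. ]
grip top 321 ((523.48876953125, -371.8140563964844), (19.79673957824707, 48.63164520263672), 79.66460418701172) 63.16197883679138
side tile 4 ((548.0944213867188, -60.98640441894531), (1.4952540397644043, 24.089401245117188), 22.826948165893555) [42.5 44.  45.3]
grip top 236 ((522.4476318359375, -370.56878662109375), (21.925872802734375, 48.39293670654297), 82.20079803466797) 63.334886188125154
```

Call:
play_rows(dp=[[-3.8,-8,0],[0,0,0],[0,0,0],[0,0,0],[0,0,0],[0,0,0],[0,0,0],[0,0,0]], yaw=[-7,-7,-7,-7,-7,-7,-7,-7])

```text
t: 27.63
ee_pos: [523.3, -368.2, 206.7]
orientation: [2.648, 1.689, 0.012]
ft_force: [0.2, -0.0, 0.4]
width: 87.9
grasp_force: 0.0
```

Call:
play_rows(dp=[[0,0,0],[0,0,0],[0,0,0],[0,0,0],[0,0,0],[0,0,0],[0,0,0],[0,0,0]], yaw=[-7,-7,-7,-7,-7,-7,-7,-7])

```text
t: 28.3
ee_pos: [523.3, -368.1, 206.7]
orientation: [3.127, 0.248, 0.009]
ft_force: [-0.7, 0.6, 0.3]
width: 87.6
grasp_force: 0.0
```

Call:
play_rows(dp=[[0,0,0],[0,0,0],[0,0,0],[0,0,-30],[0,0,-30],[0,0,-30],[0,0,0],[0,0,0]], yaw=[-7,-7,-4,0,0,0,0,0])

```text
t: 28.97
ee_pos: [522.5, -367.6, 115.6]
orientation: [3.129, -0.239, 0.004]
ft_force: [0.4, -0.5, -0.4]
width: 87.9
grasp_force: 0.0
```

```bash
python3 st.py
```

```text
28.9667 [ 522.458 -367.587  115.566] q [-0.631  0.571  1.666 -0.002  0.9    1.093] F [ 0.385 -0.45  -0.398] w 87.86852971688982 0.0
z [ 0.002 -0.004 -1.   ] tilt 0.23396035034665752 zaz -60.27672839032089 yaz -98.72107898027929 yz 0.003198154101477383 grasp pt [ 522.42  -367.521  134.266]
```

Call:
play_rows(dp=[[0,-2,-30],[0,0,-30],[0,0,-20],[0,0,0],[0,0,0]], yaw=[-1.3,0,0,0,0])

```text
t: 29.38
ee_pos: [524.0, -370.9, 38.0]
orientation: [3.124, -0.277, 0.009]
ft_force: [-0.4, -0.3, 0.4]
width: 88.0
grasp_force: 0.0
```

```bash
python3 st.py
```

```text
29.3833 [ 524.003 -370.875   37.99 ] q [-0.634  0.684  1.684 -0.003  0.765  1.116] F [-0.431 -0.34   0.37 ] w 87.97491919626552 0.0
z [ 0.005 -0.006 -1.   ] tilt 0.4753505996750874 zaz -48.716143557906456 yaz -100.12070446854874 yz 0.00517550859707437 grasp pt [ 523.9   -370.759   56.689]
```

Call:
play_rows(dp=[[-1.4,1.4,-6],[0,0,-6.5],[0,0,0]], yaw=[0,0,0])

```text
t: 29.63
ee_pos: [522.1, -369.2, 24.7]
orientation: [3.123, -0.278, 0.01]
ft_force: [-0.0, 0.5, 0.1]
width: 88.0
grasp_force: 0.0
```

```bash
python3 st.py
```

```text
29.6333 [ 522.147 -369.227   24.744] q [-0.633  0.702  1.691 -0.003  0.74   1.117] F [-0.018  0.536  0.084] w 88.03435391897631 0.0
z [ 0.006 -0.006 -1.   ] tilt 0.4863864611199329 zaz -48.583182125465164 yaz -100.1731234575047 yz 0.00527417277538141 grasp pt [ 522.042 -369.108   43.443]
```

Call:
play_rows(dp=[[0.4,-0.3,0.5],[0,0,0],[0,0,0],[0,0,0],[0,0,0],[0,0,0],[0,0,0],[0,0,0]], yaw=[0,0,0,0,0,0,0,0], gripper=1)

```text
t: 30.3
ee_pos: [522.3, -369.4, 24.7]
orientation: [3.124, -0.279, 0.008]
ft_force: [-0.5, -1.2, 0.1]
width: 37.6
grasp_force: 0.0
```

Call:
play_rows(dp=[[0,0,0],[0,0,0],[0,0,0],[0,0,0],[0,0,0],[0,0,0]], yaw=[0,0,0,0,0,0])

```text
t: 30.8
ee_pos: [522.3, -369.5, 24.8]
orientation: [3.124, -0.279, 0.009]
ft_force: [-0.3, -0.2, -0.1]
width: 19.8
grasp_force: 30.0
```

```bash
python3 st.py
```

```text
30.8 [ 522.346 -369.491   24.751] q [-0.633  0.702  1.69  -0.003  0.742  1.117] F [-0.282 -0.2   -0.107] w 19.75561495812342 29.989565312862396
z [ 0.005 -0.006 -1.   ] tilt 0.44313153466113264 zaz -49.94472786785426 yaz -100.19658190517353 yz 0.004945333647086813 grasp pt [ 522.253 -369.38    43.451]
```

Call:
play_rows(dp=[[0,0,5],[0,0,15],[0,0,25],[0,0,25],[0,0,25],[0,0,25],[0,0,25],[0,0,25]], yaw=[0,0,0,0,0,0,0,0])

```text
t: 31.47
ee_pos: [521.8, -368.9, 196.8]
orientation: [3.124, -0.279, 0.008]
ft_force: [0.5, -0.6, -4.6]
width: 19.6
grasp_force: 30.0
```

Call:
play_rows(dp=[[0,30,0],[0,36,0],[0,36,0],[1,36,0],[1,36,0],[1,36,0],[1,36,0],[1,36,0]], yaw=[3.5,3.5,3.5,3.5,3.5,3.5,3.5,3.5])

```text
t: 32.13
ee_pos: [526.7, -85.6, 195.7]
orientation: [3.099, 0.49, 0.011]
ft_force: [0.6, -0.9, -4.4]
width: 19.9
grasp_force: 30.0
```

Call:
play_rows(dp=[[0,7,0],[0,0,0],[0,0,0]], yaw=[0,0,0])

```text
t: 32.38
ee_pos: [527.3, -80.4, 195.4]
orientation: [3.099, 0.487, 0.011]
ft_force: [-0.7, -0.2, -4.2]
width: 19.9
grasp_force: 30.0
```

```bash
python3 st.py
```

```text
32.3833 [527.316 -80.41  195.398] q [-0.172  0.322  1.86  -0.002  0.952  1.088] F [-0.688 -0.2   -4.186] w 19.93100103745982 29.988496005535126
z [ 0.008 -0.003 -1.   ] tilt 0.4760257727052942 zaz -23.910370806274805 yaz -72.1512985020548 yz 0.005533313419625756 grasp pt [527.174 -80.347 214.097]
```

Call:
play_rows(dp=[[0,0,-12],[0,0,-12],[0,0,-5],[0,0,-5],[0,0,-5],[0,0,0]], yaw=[0.1,0,0,0,0,0])

```text
t: 32.88
ee_pos: [527.0, -81.0, 155.1]
orientation: [3.1, 0.487, 0.009]
ft_force: [0.5, 0.6, -3.9]
width: 20.1
grasp_force: 30.0
```

```bash
python3 st.py; python3 - <<'E'
from h import *
im=viewer.get_image('wrist'); cr=im['pixels'][40:220,220:420]; cv2.imwrite('pics/w5.png',cv2.cvtColor(cv2.resize(cr,None,fx=3.3,fy=3.3),cv2.COLOR_RGB2BGR))
E
```

```text
32.8833 [526.96  -80.992 155.076] q [-0.174  0.38   1.887 -0.002  0.868  1.087] F [ 0.517  0.57  -3.879] w 20.09473538488909 29.988314509391785
z [ 0.006 -0.003 -1.   ] tilt 0.37488792763214884 zaz -23.596516498579273 yaz -72.15834946302027 yz 0.00433027214180681 grasp pt [526.848 -80.943 173.775]
```

View pics/w5.png

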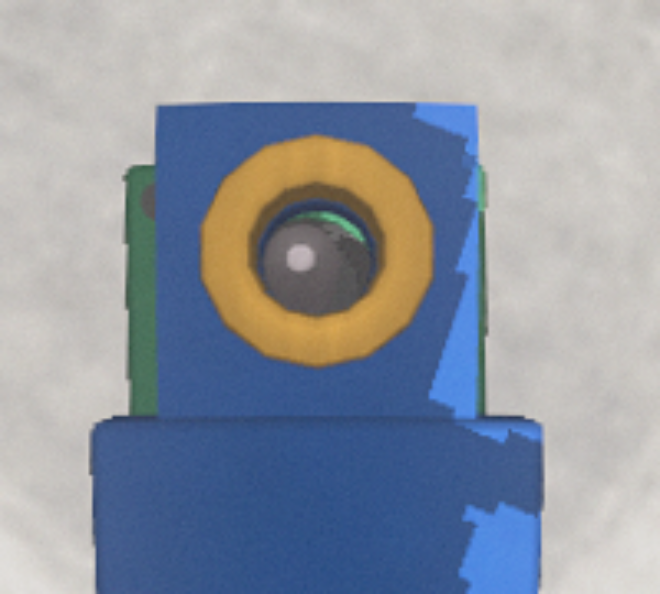

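Call:
play_rows(dp=[[-0.4,1.2,0],[0,0,-6],[0,0,-6],[0,0,-6],[0,0,0]], yaw=[0,0,0,0,0])

```text
t: 33.35
ee_pos: [526.0, -79.0, 136.3]
orientation: [3.1, 0.489, 0.007]
ft_force: [-0.6, 0.1, -3.7]
width: 19.5
grasp_force: 30.0
```

```bash
python3 st.py; python3 -c "
from h import *
print(ctrl.get_obs()['moment'])"
```

```text
33.35 [525.951 -78.962 136.301] q [-0.17   0.408  1.9   -0.002  0.828  1.089] F [-0.647  0.077 -3.737] w 19.53218878799337 29.988392293453217
z [ 0.005 -0.002 -1.   ] tilt 0.305405891232786 zaz -27.22383674646591 yaz -72.08463276653086 yz 0.0037782734090737857 grasp pt [525.863 -78.916 155.001]
[ 0.0375691   0.18263244 -0.02677059]
```

Call:
play_rows(dp=[[0.8,-0.7,-6],[0,0,-8],[0,0,-8],[0,0,-8],[0,0,0]], yaw=[0,0,0,0,0])

```text
t: 33.77
ee_pos: [526.5, -79.7, 105.8]
orientation: [3.1, 0.488, 0.006]
ft_force: [-0.5, 0.9, -5.0]
width: 19.8
grasp_force: 30.0
```

```bash
python3 st.py; python3 -c "
from h import *
print(ctrl.get_obs()['moment'])"
```

```text
33.7667 [526.537 -79.727 105.788] q [-0.172  0.458  1.913 -0.002  0.766  1.088] F [-0.512  0.87  -4.966] w 19.75096722917935 29.988298416137695
z [ 0.004 -0.002 -1.   ] tilt 0.27076053372560405 zaz -29.324745246915352 yaz -72.09877062475206 yz 0.0034688201176170867 grasp pt [526.46  -79.683 124.488]
[0.02414448 0.13425632 0.04881248]
```

Call:
play_rows(dp=[[0.4,-0.3,-8],[0,0,-8],[0,0,-8],[0,0,-6],[0,0,-3],[0,0,0]], yaw=[0,0,0,0,0,0])

```text
t: 34.27
ee_pos: [527.8, -80.2, 73.9]
orientation: [3.1, 0.488, 0.009]
ft_force: [0.4, 0.2, -3.4]
width: 19.7
grasp_force: 30.0
```

Call:
play_rows(dp=[[0,0,-2],[0,0,-1.5],[0,0,-1],[0,0,0]], yaw=[0,0,0,0])

```text
t: 34.6
ee_pos: [528.2, -80.2, 70.3]
orientation: [3.099, 0.488, 0.011]
ft_force: [-1.0, 0.6, -4.3]
width: 20.0
grasp_force: 30.0
```

Call:
play_rows(dp=[[-0.8,0,-1.5],[0,0,-1.5],[0,0,-1],[0,0,0]], yaw=[0,0,0,0])

```text
t: 34.93
ee_pos: [527.3, -80.3, 66.1]
orientation: [3.099, 0.488, 0.01]
ft_force: [0.1, 0.2, -3.9]
width: 20.0
grasp_force: 30.0
```

Call:
play_rows(dp=[[0,0,-0.5],[0,0,-0.5],[0,0,0]], yaw=[0,0,0])

```text
t: 35.18
ee_pos: [527.5, -80.3, 65.2]
orientation: [3.099, 0.488, 0.011]
ft_force: [0.2, 0.3, -3.3]
width: 19.8
grasp_force: 30.0
```

```bash
python3 st.py
```

```text
35.1833 [527.454 -80.262  65.248] q [-0.172  0.527  1.927 -0.002  0.679  1.088] F [ 0.191  0.319 -3.304] w 19.823621464147685 29.988568425178528
z [ 0.007 -0.003 -1.   ] tilt 0.45011569427600345 zaz -21.3133700307453 yaz -72.10171714362228 yz 0.004966501753534584 grasp pt [527.317 -80.209  83.948]
```

Call:
play_rows(dp=[[0,0,-0.5],[0,0,-0.3],[0,0,0]], yaw=[0,0,0])

```text
t: 35.43
ee_pos: [527.5, -80.2, 65.1]
orientation: [3.099, 0.488, 0.011]
ft_force: [-2.6, -0.6, 3.8]
width: 19.5
grasp_force: 30.0
```

Contact made gently (total load about 8 N). Releasing and lifting away.

Call:
play_rows(dp=[[0,0,0],[0,0,0],[0,0,0],[0,0,0],[0,0,0],[0,0,0],[0,0,0],[0,0,0]], yaw=[0,0,0,0,0,0,0,0], gripper=0)

```text
t: 36.1
ee_pos: [527.3, -80.2, 64.4]
orientation: [3.099, 0.488, 0.01]
ft_force: [-0.8, 0.5, 0.2]
width: 69.4
grasp_force: 0.0
```

Call:
play_rows(dp=[[0,0,15],[0,0,25],[0,0,40],[0,0,40],[0,0,40],[0,0,40],[0,0,0],[0,0,0]], yaw=[0,0,0,0,0,0,0,0])

```text
t: 36.77
ee_pos: [528.8, -80.4, 267.1]
orientation: [3.098, 0.488, 0.019]
ft_force: [-0.1, -0.4, -0.5]
width: 88.0
grasp_force: 0.0
```

```bash
python3 st.py; python3 - <<'E'
from h import *
np.set_printoptions(precision=1,suppress=True)
for c in('scene','side'):
    im=viewer.get_image(c); save(im,c+'9.png'); P=cloud(im); z=P[...,2]; ok=im['range_z']>0; px=im['pixels'].astype(int)
    m=ok&(np.hypot(P[...,0]-528,P[...,1]+81)<45)&(z>100)&(z<109); print(c,'grip top',m.sum(),cv2.minAreaRect(P[m][:,:2].astype(np.float32)),np.median(z[m]))
    m=ok&(np.hypot(P[...,0]-552,P[...,1]+73)<110)&(px[...,2]>px[...,0]+40)&(z>52)&(z<65); p=P[m]; n=np.linalg.svd(p-p.mean(0))[2][2]; print('platen top',cv2.minAreaRect(p[:,:2].astype(np.float32)),np.median(p[:,2]),'tilt',np.degrees(np.arccos(abs(n[2]))))
    cr=im['pixels'][200:340,230:390]; cv2.imwrite(f'pics/{c}9c.png',cv2.cvtColor(cv2.resize(cr,None,fx=4,fy=4),cv2.COLOR_RGB2BGR))
E
```

```text
36.7667 [528.795 -80.435 267.092] q [-0.172  0.233  1.796 -0.002  1.1    1.087] F [-0.128 -0.39  -0.501] w 88.00106290320102 0.0
z [ 0.013 -0.004 -1.   ] tilt 0.765652757041224 zaz -16.545310283723808 yaz -72.0964015356955 yz 0.007559388675654049 grasp pt [528.555 -80.364 285.791]
scene grip top 203 ((528.54248046875, -82.51756286621094), (50.35430908203125, 19.502174377441406), 18.999935150146484) 103.33500687349783
platen top ((553.5994262695312, -74.25613403320312), (153.13296508789062, 64.38728332519531), 18.73528480529785) 57.8607306898507 tilt 0.19911187435394836
side grip top 121 ((528.4401245117188, -81.5257339477539), (49.721046447753906, 19.687210083007812), 14.42458438873291) 103.84534711593687
platen top ((542.1151733398438, -77.76527404785156), (126.9080810546875, 63.06050491333008), 16.295019149780273) 58.754452252814076 tilt 0.21206752676685175
```

View pics/side9c.png

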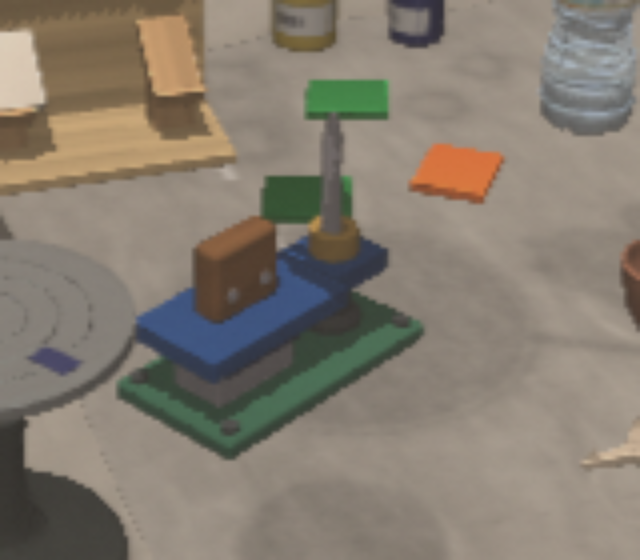

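The crop shows the platen threaded on the rod (bush at 333,238) and level. It rests in line with the press, 8.5 mm higher than when it lay on the bare bed. The hand is clear.

```bash
python3 -c "
from workcell import ticket
print(ticket.close_job())"
```

```text
the job is handed in; nothing more can be done
None
```

The job is handed in: the blue tile lies flat and centred on the press's bed, the platen is back on the rod and resting level on it, and the robot is clear; the hand-in call returned no verdict.

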